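# Clamp a bearing and spacer in the bench fixture and hold the lever

### The job

Load the blue clamping fixture: slide the wide flat bearing down its locating post until it sits fully home on the base plate, then slide the narrow taller spacer sleeve down the same post until it sits fully home on the bearing. Only then flip the safety catch away from the lever, with the lever still upright, and pull the sprung lever over and down until its round pad presses firmly on the spacer; finish while still holding the lever down like that, because it springs back if let go. Leave the carton, the tool case and the spanner where they are.

Things in the scene. Friction and masses are not known exactly. Their poses are not given: they have to be found in the camera images.
- bearing_centre (a point): Centre (half-way up) of the loose ball bearing, a plain steel ring lying flat on the bench: outer diameter 52 mm, bore 20.6 mm, height 16 mm, about 150 g. Either face may be up.
- spacer_centre (a point): Centre (half-way up) of the loose spacer sleeve, a plain steel ring standing on its end on the bench: outer diameter 34 mm, bore 20.6 mm, height 24 mm, about 100 g. Either end may be up.
- fixture: Blue clamping fixture, fixed to the bench. Origin on the post's axis at bench level. Its axes: z up, x from the post towards the lever's hinge (away from the robot, give or take the yaw), y to the left seen along x. Base plate 12 mm thick, x -50 to +160 mm, y -60 to +60 mm, and at the catch (x +70 to +160) out to y -145 mm.
- seat (a point): Foot of the upright locating post, on its axis, on the base plate's top face, 12 mm above the bench; axes as the fixture's. Steel post 18 mm in diameter, 34 mm high; its top 8 mm taper to 10 mm. With the bearing home its centre is 8 mm above this point; with the spacer home on it, its centre is 28 mm and its top 40 mm above.
- lever_hinge (a point): Centre of the lever's hinge, at fixture x +120, y 0, 75 mm above the bench; hinge axis along the fixture's y, between two blue cheeks (y -21 to +21 mm, 90 mm high). Axes as the fixture's.
- lever (a joint): Lever angle, rad: 0 = upright (start, held by a return spring), growing as its top is pulled towards the post (fixture's -x) and down; 1.57 = level, its pad flat on the spacer if both rings are home; end stop 1.75. Balancing the spring takes up to about 3 N at the grip; each 10 N at the pad takes 6 N more. It springs back if let go. The closed catch blocks it at about 0.07.
- lever_pad (a point): Middle of the face of the lever's round steel pad, 34 mm in diameter, on the side facing the post, 120 mm from the hinge and 23 mm out from the lever bar's centre line. The bar is 14 x 16 mm and reaches 195 mm from the hinge. At the start 195 mm above the bench. Axes turn with the lever.
- lever_grip (a point): Where to take the lever: on the axis of its black round cross grip, 200 mm from the hinge, at fixture y +50 mm. The grip is 16 mm in diameter, along the fixture's y, from y -12 to +88 mm. It can be pinched across from above and turns between the fingers as the lever swings. 275 mm above the bench at the start, 75 mm when level. Axes turn with the lever (at the start the fixture's).
- catch_pivot (a point): Pivot of the safety catch, at fixture x +92, y -125, 125 mm above the bench; pivot axis along the fixture's x. A bracket 14 mm wide in y and up to 135 mm high stands behind it at fixture x +113 to +125 mm. Axes as the fixture's.
- catch (a joint): Catch angle, rad: 0 to 0.08 = closed (start), 1.5 = fully open (end stop); it stays by friction where it is left (about 1.5 N at the tab's top moves it). Pushing the tab's top towards the fixture's -y, away from the lever, swings the bar up off the lever's lug. Swing it well over, to about upright: it counts as flipped beyond 1.1.
- catch_tab (a point): Middle of the top edge of the catch's upright tab: 24 mm wide (x), 6 mm thick (y), 50 mm high above the pivot. Axes turn with the catch (closed: the fixture's).
- catch_bar (a point): Free end of the catch's bar, which makes an L with the tab: from the pivot 80 mm level towards the fixture's +y, 12 mm high, 9 mm thick, 14 mm behind the tab's middle in x. Closed, it lies in front of a round lug (12 mm diameter) that stands out from the lever's side to fixture y -65 mm.
- carton: Bystander: large flat blue carton, 130 x 130 x 34 mm, origin under its centre. Leave alone.
- tool_case: Bystander: green plastic case, 80 x 110 x 43 mm, origin under its centre. Leave alone.
- spanner: Bystander: steel spanner 190 mm long lying on the bench along its x, origin under its middle. Leave alone.
Things that resemble listed ones, but are neither listed nor needed, are in the scene too. What is shaped like the part that bears bearing_centre but orange or red is not meant.

How it is judged (in metres and radians):
On the way, in this order (a step that is already met when the one before it is completed fails the run):
1. the bearing sits fully home on the base plate, on the post (horizontal distance between bearing_centre and seat below 0.004 m and z of bearing_centre in the frame of seat below 0.0105 m and value of joint catch below 0.3 rad), for 0.2 s.
2. the spacer sits fully home on the bearing, catch still closed (horizontal distance between spacer_centre and seat below 0.004 m and z of spacer_centre in the frame of seat below 0.031 m and z of bearing_centre in the frame of seat below 0.0105 m and value of joint catch below 0.3 rad), for 0.2 s.
3. the catch is flipped open while the lever is still upright (value of joint catch above 1.1 rad and value of joint lever below 0.15 rad), for 0.2 s.
4. the lever is pulled level, its pad on the spacer (value of joint lever above 1.5 rad and value of joint catch above 0.9 rad and contact force between spacer and lever above 3 N), for 0.2 s.
At the end, for the whole second after the job is handed in: Bearing (below) and spacer (above) on the post within 4 mm of its axis and fully home within about 3 mm, catch open (over 0.9 rad), lever level (1.50 to 1.64 rad) and held there by the robot, its pad pressing the spacer with more than 3 N (all of step 4 and value of joint lever below 1.64 rad and contact force between any of the fingers, the arm and lever above 1 N and horizontal distance between each of bearing_centre, spacer_centre and seat below 0.004 m and z of bearing_centre in the frame of seat below 0.0105 m and z of spacer_centre in the frame of seat below 0.031 m); the arm keeps its last pose, push and grip.
It fails at once if the lever is forced past the closed catch (value of joint lever above 0.3 rad and value of joint catch below 0.5 rad).
It fails at once if the carton is moved over 30 mm (distance of carton from where it was at the start of the episode above 0.03 m).
It fails at once if the tool case is moved over 30 mm (distance of tool_case from where it was at the start of the episode above 0.03 m).
It fails at once if the spanner is moved over 30 mm (distance of spanner from where it was at the start of the episode above 0.03 m).
It also fails if it takes over 72 s, if anything falls off the work surface, if the arm or the gripper's body presses on something with over 40 N, if the wrist force passes 120 N, or if a joint passes its speed limit or range.

### The arm

A 6-joint arm with a two-finger parallel gripper is mounted at the origin on the work surface. World frame = base frame: x ahead of the robot, y to its left, z up, the work surface at z = 0. Lengths are in mm, angles in rad, forces in N, time in s.
With the tool pointing down it reaches from about 275 to 1000 mm from the base axis. Payload 8.4 kg.
Tool frame: the origin (TCP) lies at the very end of the fingers, on their centre line; the grasp point (between the pads) lies 19 mm behind it; z points along the fingers, x is the direction in which the jaws open and shut, and the axes are right-handed (so a half turn about z gives the same grasp; the last joint's range is limited). The gripper opens to 85 mm and grips with 20 to 120 N. Pads are 22 mm wide; open, the fingers measure 114 mm over their backs; the gripper's body (76 mm by 85 mm) begins 54 mm behind the grasp point. The pads swing forward as they close: fully open they stand 13 mm farther back than shut.
Start: joints at [1.278, 0.353, 1.633, -0, 1.155, -0.002], TCP at [179.198, 598.762, 231.281] pointing down, gripper open.
Joint ranges: [-2.63, 2.63], [-0.92, 2.1], [0.06, 2.66], [-1.3, 4.44], [0, 2.69], [-3.02, 3.02]. Speed limits (rad/s): [2.22, 2.22, 2.79, 3.14, 3.14, 3.14].

### API

Orientations are given as [roll, pitch, yaw] about the fixed x, y, z axes, in that order (R = Rz(yaw) Ry(pitch) Rx(roll)).
In Python, from rig import r gives the robot as it stands. The module is installed in compiled form; this text tells all that it offers.
- The arm moves only by the tool apply_moves, never from a script. Its argument "targets" is a list that holds one entry, the list of rows, each a list of 7 numbers: the gripper's target within -1 to 1 (fully open at 1, half-way at 0, shut at -1), then the shift along the tool's x, y, z in cm, then the turn, a rotation vector about the tool's x, y, z in degrees. A call has 1 to 8 rows; each row is the pose to reach, as a shift and turn from the pose measured when the call began, along the tool's axes at that moment; what a row does not reach only later rows make up. A row lasts 1/10 s, in which the tool goes at most 50 mm and 8.59 degrees, less where a joint would pass 70% of its speed; a pose out of reach is approached as far as the arm can. A call with a gripper value outside its range is refused whole. The fingers move at their own pace and stop on an object; "newtons" is the grip in N (left out, the last holds). Time passes only in rows, so rows that repeat a pose let the fingers close. It gives the time, the measured TCP pose, the force and the opening at its end, in the units of the state.
- r.sense(): the state, without advancing time (a new reading comes with each control period).
- r.grab_frame(name): name is "side" or "top" or "wrist"; returns a dict with "pixels" (400x640x3 uint8, red, green, blue), "fov_y" (degrees; the focal length in pixels is half the picture's height over the tangent of half this angle, whatever the lens; pixels are square), "cx", "cy" (the principal point, pixels), "D" ([k1, k2, p1, p2, k3] as OpenCV has them; the pictures are not rectified), "R" (3x3) and "t" (3): a world point X has camera coordinates R X + t; the wrist camera has in their place "mount" (4x4, takes a point from camera to tool coordinates, whose origin is the TCP and whose axes are the tool frame's). Camera axes: x right, y down, z forward; pixel columns grow to the right and rows downward; lengths in mm; the calibration is good to about 2 mm. A picture is of the moment at which its call begins: read the wrist's pose just before it. There is no depth.
- r.sign_off(): hands the job in, once; it reports no verdict.
The state is a dict: "clock": time; "qpos": joint angles; "qvel": joint speeds; "joint_efforts": joint torques, N m; "eef_pos": TCP position; "tcp_rot": TCP orientation; "contact_force": force on the tool from outside, world axes, zero at the start; "wrist_torque": the same for the moment, N m; "opening": opening from 0.0 (shut) to 1.0 (fully open).
Only numpy, scipy, OpenCV 4.12 (cv2) and the standard library are available. Lean on these libraries where they do the work, as an engineer would, in place of code of your own. Each camera call takes 0.05 s, during which the arm holds its last target. There are 200 camera calls.

## Working session

There is one attempt and no reset: what is moved stays moved. The work goes in short steps, Python scripts to look and compute and a tool call to move; the robot and the scene stay as the last step left them, time stands still between calls to the robot, and variables do not carry over. Pictures are saved under pics/ and viewed, about 8 in all and at most 12, crops included, and the job is handed in when it is done.

Besides the shell and the picture viewer there is one more tool, called after "Request:" as name(argument=value, ...), one argument or row to a line, values as JSON. apply_moves: Moves the arm, as the interface text tells. Its arguments: {"type":"object","properties":{"targets":{"type":"array"},"newtons":{"type":"number"}},"required":["targets"]}

```bash
mkdir -p pics
python3 - <<'E'
from rig import r
import cv2,pickle
s=r.sense();print(s)
o={}
for n in("side","top","wrist"):
    f=r.grab_frame(n);o[n]=f
    cv2.imwrite(f"pics/{n}0.png",f["pixels"][:,:,::-1])
    print(n,{k:v for k,v in f.items() if k!="pixels"})
pickle.dump(o,open("f0.pkl","wb"))
E
```

```text
{'clock': 0.0, 'qpos': array([ 1.27760640e+00,  3.53696503e-01,  1.63412896e+00, -5.36510642e-06,
        1.15520240e+00, -2.40254438e-03]), 'qvel': array([ 0.00076982, -0.00125978, -0.00116273, -0.00052994,  0.00224372,
       -0.00121878]), 'joint_efforts': array([-1.70347088e-03, -6.05282950e+01, -3.42071915e+01, -1.51224622e-04,
        9.78977914e-03, -2.31212545e-05]), 'eef_pos': array([179.0569252 , 598.30393234, 230.53369679]), 'tcp_rot': array([3.14159120e+00, 1.43522142e-03, 1.28001112e+00]), 'contact_force': array([ 0.49588727, -0.5430336 , -0.31396637]), 'wrist_torque': array([-0.01266574, -0.0347401 ,  0.00594076]), 'opening': 1.0001514521506663}
side {'fov_y': 56.53334464208981, 'cx': 322.5939489632403, 'cy': 197.11566781673613, 'D': array([-0.0310295,  0.       ,  0.       ,  0.       ,  0.       ]), 'R': array([[ 0.83651009, -0.54789557, -0.00783015],
       [-0.41889099, -0.63020713, -0.65373489],
       [ 0.35324384,  0.55013581, -0.75668314]]), 't': array([-425.0431587 ,  364.59403913, 1093.15560725])}
top {'fov_y': 43.74301674593026, 'cx': 319.5084118027816, 'cy': 193.90870488367688, 'D': array([-0.01848327,  0.        ,  0.        ,  0.        ,  0.        ]), 'R': array([[ 0.02546157, -0.99965487, -0.00646844],
       [-0.98470181, -0.02396392, -0.17259225],
       [ 0.17237767,  0.01076395, -0.98497212]]), 't': array([  22.30904469,  547.69994783, 1576.53877384])}
wrist {'fov_y': 67.99816649991259, 'cx': 314.7940446013531, 'cy': 197.02634174124904, 'D': array([-0.04339915,  0.        ,  0.        ,  0.        ,  0.        ]), 'mount': array([[ 9.99999798e-01, -6.34218423e-04, -3.46900451e-05,
         6.54750364e-01],
       [ 6.15869809e-04,  9.54812196e-01,  2.97209171e-01,
        -7.57629039e+01],
       [-1.55373054e-04, -2.97209133e-01,  9.54812394e-01,
        -1.42726295e+02],
       [ 0.00000000e+00,  0.00000000e+00,  0.00000000e+00,
         1.00000000e+00]])}
```

View pics/top0.png

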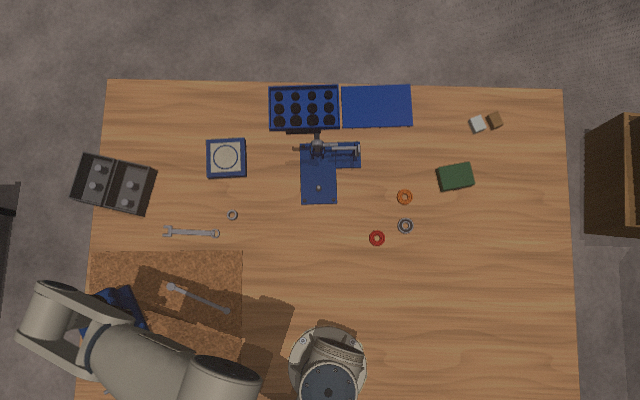

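View pics/side0.png

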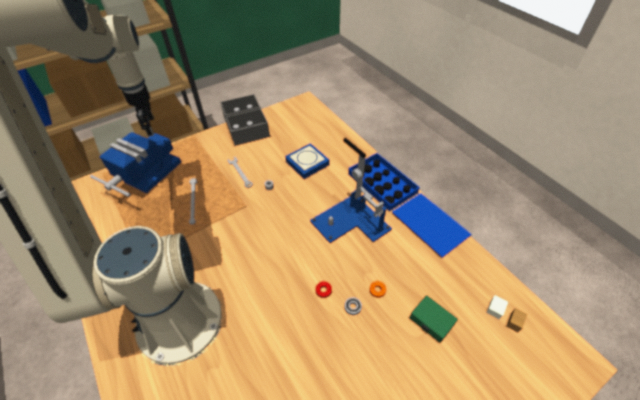

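```bash
cat > h.py <<'E'
import numpy as np,cv2,pickle
from scipy.spatial.transform import Rotation as Ro
def cam(f,s=None):
    """K, D, R, t (world->camera) of a frame; s = state for the wrist camera"""
    fl=200/np.tan(np.radians(f["fov_y"]/2))
    K=np.array([[fl,0,f["cx"]],[0,fl,f["cy"]],[0,0,1]])
    if "mount" in f:
        T=np.eye(4);T[:3,:3]=Ro.from_euler("xyz",s["tcp_rot"]).as_matrix();T[:3,3]=s["eef_pos"]
        W=np.linalg.inv(T@f["mount"]);R,t=W[:3,:3],W[:3,3]
    else: R,t=f["R"],f["t"]
    return K,f["D"],R,t
def p2w(c,uv,z):
    K,D,R,t=c
    n=cv2.undistortPoints(np.array(uv,float).reshape(-1,1,2),K,D)[:,0]
    d=np.c_[n,np.ones(len(n))]@R; o=-R.T@t
    return o+d*((z-o[2])/d[:,2])[:,None]
def proj(c,X):
    K,D,R,t=c
    return cv2.projectPoints(np.array(X,float).reshape(-1,1,3),cv2.Rodrigues(R)[0],t,K,D)[0][:,0]
def shift(s,target,rpy=None):
    """shift (cm, tool axes) and turn (deg rotvec) from state to target TCP"""
    R=Ro.from_euler("xyz",s["tcp_rot"])
    d=R.inv().apply(np.array(target)-s["eef_pos"])/10
    w=np.zeros(3) if rpy is None else (R.inv()*Ro.from_euler("xyz",rpy)).as_rotvec(degrees=True)
    return np.round(d,2),np.round(w,1)
E
python3 - <<'E'
from h import *
o=pickle.load(open("f0.pkl","rb"))
c=cam(o["top"]); s=cam(o["side"])
print("bearing",p2w(c,[(405,226)],8),p2w(s,[(353,306)],8))
print("spacer",p2w(c,[(233,215)],12),p2w(s,[(269,185)],12))
print("post top",p2w(c,[(318.5,187)],46))
print("plate", p2w(c,[(301,204),(337,203),(361,167)],12))
im=o["top"]["pixels"]
cv2.imwrite("pics/crop.png",cv2.resize(im[120:260,200:440,::-1],None,fx=3.3,fy=3.3,interpolation=cv2.INTER_CUBIC))
E
```

```text
bearing [[ 453.24606347 -248.57715112    8.        ]] [[ 454.01166944 -248.89083362    8.        ]]
spacer [[475.31059702 321.12384194  12.        ]] [[474.39115457 324.73657205  12.        ]]
post top [[570.12944619  39.84061354  46.        ]]
plate [[ 517.70405316   96.92889469   12.        ]
 [ 523.98863828  -22.53213481   12.        ]
 [ 648.4688898  -100.84256747   12.        ]]
```

View pics/crop.png

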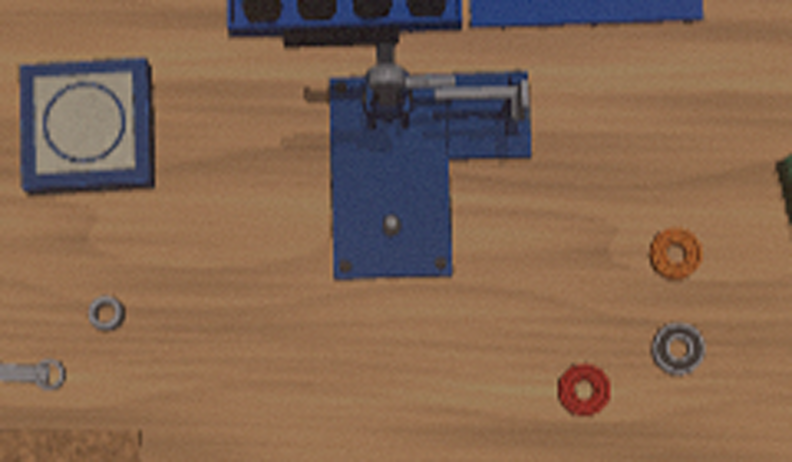

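Top picture: bearing is at about (405.5, 225.5), with a red ring at (377, 238) and an orange one at (404, 197). The spacer is at (232.4, 214.8), the post at (318.5, 187), and the catch is on the right of the fixture. Next I move over the spacer.

Run:
```python
from h import *; from rig import r
s=r.sense(); print(shift(s,[440,322,230],[np.pi,0,1.62]))
```

```text
(array([-19.  ,  32.92,   0.09]), array([ -0. ,   0.1, -19.5]))
```

Request:
apply_moves(
  targets=[
    [[1, -19, 33, 0, 0, 0, -19.5], [1, -19, 33, 0, 0, 0, -19.5], [1, -19, 33, 0, 0, 0, -19.5], [1, -19, 33, 0, 0, 0, -19.5], [1, -19, 33, 0, 0, 0, -19.5], [1, -19, 33, 0, 0, 0, -19.5], [1, -19, 33, 0, 0, 0, -19.5], [1, -19, 33, 0, 0, 0, -19.5]],
  ],
)

```text
clock: 0.95
eef_pos: [442.4, 319.3, 230.9]
tcp_rot: [-3.142, 0.001, 1.619]
contact_force: [0.4, 0.1, 0.5]
opening: 0.998
```

```bash
cat > look.py <<'E'
import sys
from h import *; from rig import r
n=sys.argv[1]
s=r.sense(); f=r.grab_frame("wrist"); pickle.dump((s,f),open(n+".pkl","wb"))
print(s["clock"],s["eef_pos"],s["tcp_rot"],s["qpos"].round(2),s["qvel"].round(3).max())
cv2.imwrite(f"pics/{n}.png",f["pixels"][:,:,::-1])
E
python3 look.py wsp
python3 - <<'E'
from h import *; from rig import r
s=r.sense(); print(shift(s,[450,40,230],[np.pi,0,1.62]))
print(proj(cam(pickle.load(open("wsp.pkl","rb"))[1],s),[[475,322,24],[475,322,0]]))
E
```

```text
0.95 [442.40656548 319.27214683 230.9029537 ] [-3.14151369e+00  1.46731058e-03  1.61907557e+00] [ 0.62  0.23  1.8  -0.    1.11 -1.  ] 0.056
(array([-27.69,  -0.79,   0.17]), array([ 0.1,  0.2, -0.1]))
[[317.73515337 194.61951714]
 [317.61427589 189.28887852]]
```

Request:
apply_moves(
  targets=[
    [[1, -27.7, -0.8, 0, 0, 0, 0], [1, -27.7, -0.8, 0, 0, 0, 0], [1, -27.7, -0.8, 0, 0, 0, 0], [1, -27.7, -0.8, 0, 0, 0, 0], [1, -27.7, -0.8, 0, 0, 0, 0], [1, -27.7, -0.8, 0, 0, 0, 0], [1, -27.7, -0.8, 0, 0, 0, 0], [1, -27.7, -0.8, 0, 0, 0, 0]],
  ],
)

```text
clock: 1.8
eef_pos: [449.9, 39.5, 231.7]
tcp_rot: [3.14, 0.003, 1.616]
contact_force: [0.6, 0.3, 0.7]
opening: 0.997
```

```bash
python3 look.py wfx
python3 - <<'E'
from h import *; from rig import r
s=r.sense(); print(shift(s,[400,-248,230],[np.pi,0,1.62]))
a=cv2.imread("pics/wsp.png")[100:300,220:420];b=cv2.imread("pics/wfx.png")
cv2.imwrite("pics/both.png",np.hstack([cv2.resize(b,(640,400)),np.pad(cv2.resize(a[50:150,60:140],(160,200)),((0,200),(0,0),(0,0)))]))
E
```

```text
1.8 [449.91730857  39.53353284 231.71087487] [3.14025368e+00 2.67916294e-03 1.61621598e+00] [ 0.09  0.08  1.99 -0.    1.08 -1.53] 0.037
(array([-28.56,  -6.34,   0.23]), array([ 0.1,  0.2, -0.1]))
```

View pics/both.png

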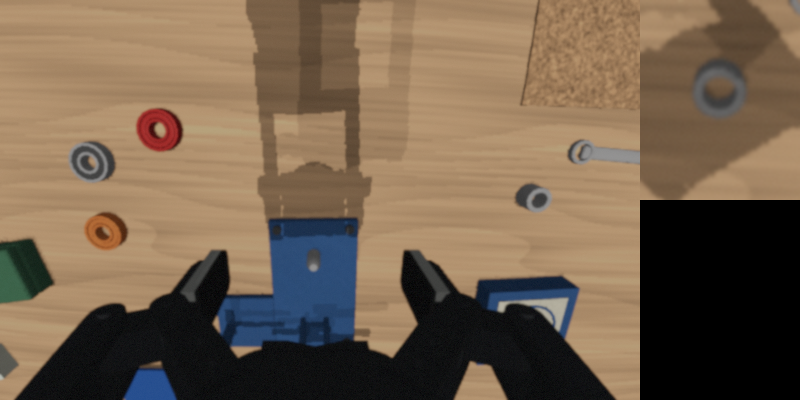

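Wrist picture: the post is at about (313, 260) on the blue plate (front edge at row 219, sides at columns 270 and 357). The bearing is at (92, 161) and the spacer at (534, 198). Next I move over the bearing.

Request:
apply_moves(
  targets=[
    [[0.7, -28.6, -4.3, 0, 0, 0, 0], [0.7, -28.6, -4.3, 0, 0, 0, 0], [0.7, -28.6, -4.3, 0, 0, 0, 0], [0.7, -28.6, -4.3, 0, 0, 0, 0], [0.7, -28.6, -4.3, 0, 0, 0, 0], [0.7, -28.6, -4.3, 0, 0, 0, 0], [0.7, -28.6, -4.3, 0, 0, 0, 0], [0.7, -28.6, -4.3, 0, 0, 0, 0]],
  ],
)

```text
clock: 2.65
eef_pos: [420.7, -246.9, 232.0]
tcp_rot: [3.141, 0.002, 1.617]
contact_force: [-0.0, 0.2, 0.3]
opening: 0.843
```

```bash
python3 look.py wbe
cat > ring.py <<'E'
from h import *
from scipy.optimize import least_squares
def hullc(p):
    h=cv2.convexHull(np.float32(p)); m=cv2.moments(h); return np.array([m["m10"],m["m01"]])/m["m00"],m["m00"],h
def ring(s,f,x0,rad,H,zb=0,sat=60):
    """xy of an upright ring from its grey silhouette"""
    c=cam(f,s); im=f["pixels"]; sa=cv2.cvtColor(im,cv2.COLOR_RGB2HSV)[...,1]
    a=np.arange(0,2*np.pi,.1); 
    cyl=lambda x:[[x[0]+rad*np.cos(t),x[1]+rad*np.sin(t),z] for t in a for z in(zb,zb+H)]
    u=proj(c,[[*x0,zb+H/2]])[0]
    m=((sa<sat)*255).astype(np.uint8)
    ker=np.zeros_like(m);cv2.circle(ker,tuple(int(v) for v in u),int(1.7*np.sqrt(hullc(proj(c,cyl(x0)))[1]/3.14)),255,-1)
    cs=cv2.findContours(m&ker,cv2.RETR_EXTERNAL,cv2.CHAIN_APPROX_NONE)[0]
    k=max(cs,key=cv2.contourArea)[:,0]
    cen,ar,h=hullc(k)
    q=least_squares(lambda x:hullc(proj(c,cyl(x)))[0]-cen,x0,diff_step=1e-3).x
    return q,ar/hullc(proj(c,cyl(q)))[1],hullc(proj(c,cyl(q)))[2]
E
python3 - <<'E'
from ring import *
out=[]
def crop(f,ctr,w,hs,k):
    im=cv2.resize(f["pixels"][:,:,::-1],None,fx=k,fy=k,interpolation=cv2.INTER_CUBIC)
    for h in hs: cv2.polylines(im,[np.int32((np.array(h).reshape(-1,2)+.5)*k)],True,(0,255,0),1)
    x,y=(np.array(ctr)*k-w/2).astype(int); return im[max(y,0):max(y,0)+w,max(x,0):max(x,0)+w]
for n,x0,rad,H in(("wsp",[475,322],17,24),("wbe",[453,-248.6],26,16),("wfx",[475,322],17,24),("wfx",[453,-248.6],26,16)):
  for sat in(60,80):
    s,f=pickle.load(open(n+".pkl","rb")); q,a,h=ring(s,f,x0,rad,H,sat=sat); print(n,sat,q,a)
  if len(out)<2: out.append(crop(f,h.reshape(-1,2).mean(0),260,[h],4))
s,f=pickle.load(open("wfx.pkl","rb"));c=cam(f,s)
y=.053;M=lambda x,yy,z:[570+x*np.cos(y)-yy*np.sin(y),39.8+x*np.sin(y)+yy*np.cos(y),z]
a=np.arange(0,6.3,.2)
hs=[proj(c,[M(-50,-60,12),M(-50,60,12),M(70,60,12),M(70,-60,12)])]
hs+=[proj(c,[M(R*np.cos(t),R*np.sin(t),z) for t in a]) for R,z in((5,46),(9,38),(9,12))]
out.append(crop(f,[314,260],260,hs,2.6)); out[0]
cv2.imwrite("pics/ov.png",np.hstack([o for o in out]))
E
```

```text
2.65 [ 420.70056993 -246.89628297  232.01735107] [3.14079021e+00 1.71941436e-03 1.61709532e+00] [-0.53  0.14  1.92 -0.    1.08 -2.15] 0.031
wsp 60 [474.75226908 326.63319269] 0.8770701935892985
wsp 80 [474.65932145 326.8802656 ] 0.9546183355018159
wbe 60 [ 454.44631085 -247.13859482] 0.9286840388196287
wbe 80 [ 454.59995047 -247.0101759 ] 0.9771847121361664
wfx 60 [475.16395906 327.49561267] 0.8660211246896993
wfx 80 [475.23704616 327.75264107] 0.9257624043504054
wfx 60 [ 454.45324914 -247.8450889 ] 0.9095791227127517
wfx 80 [ 454.41971463 -247.76469864] 0.9521003778413741
```

View pics/ov.png

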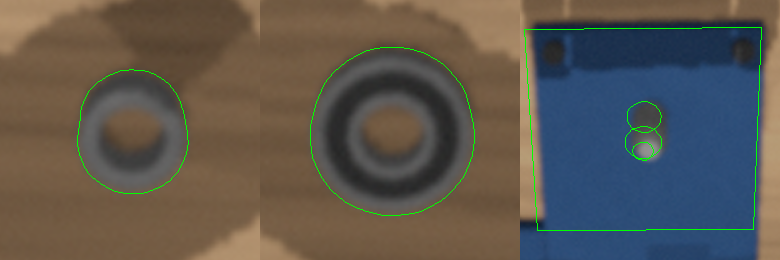

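Run:
```python
from ring import *; from rig import r
s,f=pickle.load(open("wfx.pkl","rb"));c=cam(f,s)
sa=cv2.cvtColor(f["pixels"],cv2.COLOR_RGB2HSV)[...,1]
a=np.arange(0,6.28,.1)
cyl=lambda x:[[x[0]+R*np.cos(t),x[1]+R*np.sin(t),z] for t in a for R,z in((9,12),(9,38),(5,46))]
for th in(90,120):
    m=(sa<th).astype(np.uint8);w=np.zeros_like(m);w[240:285,298:330]=1
    cs=cv2.findContours(m&w,cv2.RETR_EXTERNAL,cv2.CHAIN_APPROX_NONE)[0];k=max(cs,key=cv2.contourArea)[:,0]
    cen,ar,h=hullc(k)
    q=least_squares(lambda x:hullc(proj(c,cyl(x)))[0]-cen,[570,41],diff_step=1e-3).x
    print(th,q,ar,hullc(proj(c,cyl(q)))[1],k.min(0),k.max(0))
s=r.sense();print(shift(s,[454.5,-247.2,30],[np.pi,0,1.62]),s["opening"])
```

```text
90 [570.03659845  42.6857161 ] 232.5 264.82634100760333 [307 249] [319 271]
120 [570.39807909  42.73522798] 270.0 264.8749514075462 [306 249] [320 272]
(array([-0.23,  3.35, 20.21]), array([ 0. ,  0.1, -0.1])) 0.8506743544787095
```

Request:
apply_moves(
  targets=[
    [[0.6, -0.2, 3.4, 10, 0, 0, 0], [0.6, -0.2, 3.4, 18, 0, 0, 0], [0.6, -0.2, 3.4, 20, 0, 0, 0], [0.6, -0.2, 3.4, 21, 0, 0, 0], [0.6, -0.2, 3.4, 22, 0, 0, 0], [0.6, -0.2, 3.4, 22.8, 0, 0, 0], [0.6, -0.2, 3.4, 23, 0, 0, 0], [0.6, -0.2, 3.4, 23, 0, 0, 0]],
  ],
)

```text
clock: 3.5
eef_pos: [455.9, -246.5, 3.1]
tcp_rot: [3.14, 0.002, 1.619]
contact_force: [-0.7, 0.6, -0.4]
opening: 0.801
```

Run:
```python
from h import *; from rig import r
s=r.sense();print(shift(s,[454.5,-247.2,0],[np.pi,0,1.62]),s["eef_pos"])
```

```text
(array([-0.06, -0.14,  0.31]), array([ 0.1,  0.1, -0. ])) [ 455.89425998 -246.53063963    3.13968788]
```

Request:
apply_moves(
  targets=[
    [[0.6, -0.1, -0.1, 0.3, 0, 0, 0], [0.6, -0.1, -0.1, 0.3, 0, 0, 0], [-1, -0.1, -0.1, 0.3, 0, 0, 0], [-1, -0.1, -0.1, 0.3, 0, 0, 0], [-1, -0.1, -0.1, 0.3, 0, 0, 0], [-1, -0.1, -0.1, 0.3, 0, 0, 0], [-1, -0.1, -0.1, 0.3, 0, 0, 0], [-1, -0.1, -0.1, 0.3, 0, 0, 0]],
  ],
  newtons=50,
)

```text
clock: 4.3
eef_pos: [455.3, -247.9, 1.2]
tcp_rot: [3.139, 0.003, 1.619]
contact_force: [-2.0, 1.3, 10.2]
opening: 0.575
```

Run:
```python
from h import *; from rig import r
s=r.sense();print(s["eef_pos"],s["tcp_rot"],shift(s,[450,-248,150],[np.pi,0,1.62]),shift(s,[570.3,42.7,150],[np.pi,0,1.62]))
```

```text
[ 455.30281064 -247.9302232     1.17813645] [3.13865271e+00 2.80338268e-03 1.61892500e+00] (array([ -0.02,  -0.49, -14.88]), array([ 0.2,  0.2, -0.1])) (array([ 28.43,  12.93, -14.92]), array([ 0.2,  0.2, -0.1]))
```

Request:
apply_moves(
  targets=[
    [[-1, 0, 0, -4, 0, 0, 0], [-1, 0, 0, -9, 0, 0, 0], [-1, 3, 1, -13, 0, 0, 0], [-1, 8, 3, -13, 0, 0, 0], [-1, 13, 5, -13, 0, 0, 0], [-1, 18, 6, -13, 0, 0, 0], [-1, 23, 8, -13, 0, 0, 0], [-1, 25, 9, -13, 0, 0, 0]],
  ],
)

```text
clock: 5.1
eef_pos: [532.8, 9.2, 131.1]
tcp_rot: [3.138, 0.002, 1.62]
contact_force: [0.2, -1.0, -1.6]
opening: 0.576
```

Run:
```python
from h import *; from rig import r
s=r.sense();print(s["eef_pos"],s["tcp_rot"],shift(s,[530,40,150],[np.pi,0,1.623]))
```

```text
[532.84812132   9.21140171 131.05816991] [3.13827380e+00 2.44883595e-03 1.61983937e+00] (array([ 3.08, -0.13, -1.9 ]), array([ 0.2,  0.1, -0.2]))
```

Request:
apply_moves(
  targets=[
    [[-1, 3.2, 2, 0, 0.2, 0.1, -0.2], [-1, 3.3, 3.8, 3, 0.2, 0.1, -0.2], [-1, 3.3, 3.8, 6, 0.2, 0.1, -0.2], [-1, 3.3, 3.8, 6.8, 0.2, 0.1, -0.2], [-1, 3.3, 3.8, 6.8, 0.2, 0.1, -0.2], [-1, 3.3, 3.8, 6.8, 0.2, 0.1, -0.2], [-1, 3.3, 3.8, 6.8, 0.2, 0.1, -0.2], [-1, 3.3, 3.8, 6.8, 0.2, 0.1, -0.2]],
  ],
)

```text
clock: 5.9
eef_pos: [570.1, 43.6, 64.4]
tcp_rot: [3.14, 0.001, 1.623]
contact_force: [-0.4, 0.7, -1.6]
opening: 0.578
```

```bash
python3 look.py wpl
python3 - <<'E'
from h import *; from rig import r
s=r.sense();print(s["contact_force"],shift(s,[571.1,42.7,50],[np.pi,0,1.623]))
f=r.grab_frame("side");pickle.dump(f,open("sd1.pkl","wb"));c=cam(f)
k=5;im=cv2.resize(f["pixels"][:,:,::-1],None,fx=k,fy=k,interpolation=cv2.INTER_CUBIC)
e=s["eef_pos"]
a=np.arange(0,6.3,.2)
for ctr,R,z in(((570.3,42.7),5,46),((570.3,42.7),9,38),((570.3,42.7),9,12),((e[0]-.8,e[1]),26,e[2])):
    p=proj(c,[[ctr[0]+R*np.cos(t),ctr[1]+R*np.sin(t),z] for t in a]);cv2.polylines(im,[np.int32((p+.5)*k)],True,(0,255,0),1)
u=(proj(c,[[570,42,45]])[0]*k).astype(int)
w=cv2.resize(cv2.imread("pics/wpl.png")[150:350,230:400],None,fx=2,fy=2)
cv2.imwrite("pics/sd1.png",np.hstack([im[u[1]-200:u[1]+200,u[0]-200:u[0]+200],w]))
E
```

```text
5.9 [570.13237995  43.64384773  64.43360108] [3.13970164e+00 6.67540068e-04 1.62284899e+00] [ 0.07  0.48  1.87 -0.    0.78 -1.55] 0.004
[ 0.27822342 -0.26923351 -1.49507321] (array([-0.11,  0.1 ,  1.42]), array([ 0.1,  0. , -0. ]))
```

View pics/sd1.png

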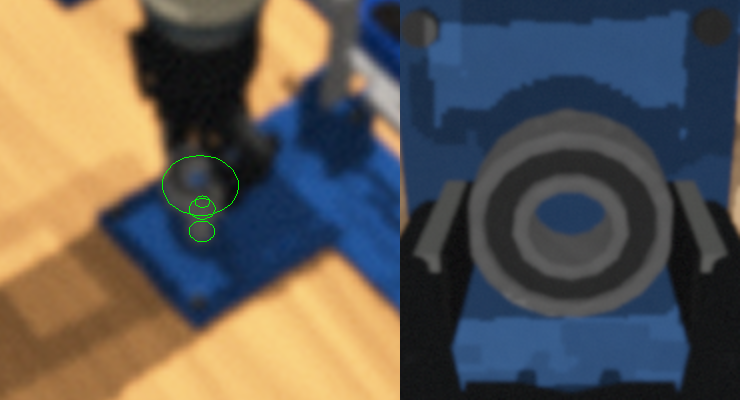

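Request:
apply_moves(
  targets=[
    [[-1, -0.1, 0.1, 0, 0, 0, 0], [-1, -0.1, 0.1, 0.7, 0, 0, 0], [-1, -0.1, 0.1, 1.4, 0, 0, 0], [-1, -0.1, 0.1, 1.8, 0, 0, 0], [-1, -0.1, 0.1, 2.2, 0, 0, 0], [-1, -0.1, 0.1, 2.4, 0, 0, 0], [-1, -0.1, 0.1, 2.4, 0, 0, 0]],
  ],
)

```text
clock: 6.7
eef_pos: [570.7, 42.8, 39.5]
tcp_rot: [3.141, 0.001, 1.623]
contact_force: [-0.2, -0.2, -0.8]
opening: 0.578
```

Request:
apply_moves(
  targets=[
    [[-1, 0, 0, 0.4, 0, 0, 0], [-1, 0, 0, 0.8, 0, 0, 0], [-1, 0, 0, 1.1, 0, 0, 0], [-1, 0, 0, 1.3, 0, 0, 0], [-1, 0, 0, 1.3, 0, 0, 0]],
  ],
)

```text
clock: 7.2
eef_pos: [570.5, 42.7, 26.2]
tcp_rot: [-3.141, 0.001, 1.623]
contact_force: [1.1, -0.3, -1.7]
opening: 0.576
```

Request:
apply_moves(
  targets=[
    [[-1, 0, 0, 0.5, 0, 0, 0], [-1, 0, 0, 0.9, 0, 0, 0], [-1, 0, 0, 1.2, 0, 0, 0], [-1, 0, 0, 1.3, 0, 0, 0], [-1, 0, 0, 1.3, 0, 0, 0]],
  ],
)

```text
clock: 7.7
eef_pos: [570.3, 42.7, 13.3]
tcp_rot: [-3.141, 0.001, 1.623]
contact_force: [-1.9, 0.0, 1.8]
opening: 0.575
```

Request:
apply_moves(
  targets=[
    [[-1, 0, 0, 0.1, 0, 0, 0], [0.6, 0, 0, 0, 0, 0, 0], [0.6, 0, 0, 0, 0, 0, 0], [0.6, 0, 0, 0, 0, 0, 0], [0.6, 0, 0, -3, 0, 0, 0], [0.6, 0, 0, -7, 0, 0, 0], [0.6, 0, -2, -12, 0, 0, 0], [0.6, 0, -6, -14, 0, 0, 0]],
  ],
)

```text
clock: 8.5
eef_pos: [514.1, 40.0, 156.9]
tcp_rot: [3.135, 0.001, 1.623]
contact_force: [0.4, -0.2, 0.6]
opening: 0.801
```

```bash
python3 look.py wb2
python3 - <<'E'
from ring import *; from rig import r
s=r.sense();s,f=pickle.load(open("wb2.pkl","rb"));print(shift(s,[474.7,327,150],[np.pi,0,1.62]))
c=cam(f,s);a=np.arange(0,6.3,.1)
im=cv2.resize(f["pixels"][:,:,::-1],None,fx=2,fy=2,interpolation=cv2.INTER_CUBIC)
for R,z in((26,12),(26,28),(10.3,28),(5,46)):
    p=proj(c,[[570.3+R*np.cos(t),42.7+R*np.sin(t),z] for t in a]);cv2.polylines(im,[np.int32((p+.5)*2)],True,(0,255,0),1)
u=(proj(c,[[570,42,30]])[0]*2).astype(int);print(u)
cv2.imwrite("pics/b2.png",im[u[1]-200:u[1]+200,u[0]-200:u[0]+200])
E
```

```text
8.5 [514.14188397  39.95631706 156.89928681] [3.13490998e+00 5.46726328e-04 1.62291889e+00] [ 0.08  0.27  1.94 -0.    0.92 -1.55] 0.781
(array([28.87, -2.45,  0.66]), array([0.4, 0. , 0.2]))
[626 482]
```

View pics/b2.png

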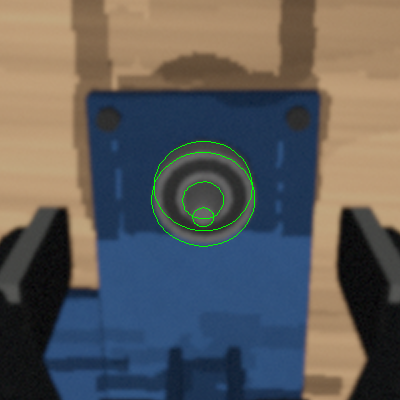

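The bearing outline matches the seated model, so it is home on the post. Next is the spacer.

Request:
apply_moves(
  targets=[
    [[0.6, 5, -1, 0, 0, 0, 0], [0.6, 10, -1.5, 0, 0, 0, 0], [0.6, 15, -2, 0, 0, 0, 0], [0.6, 20, -2.4, 0, 0, 0, 0], [0.6, 25, -2.4, 1, 0, 0, 0], [0.6, 28.9, -2.4, 4, 0.3, 0, 0], [0.6, 28.9, -2.4, 8, 0.3, 0, 0], [0.6, 28.9, -2.4, 8, 0.3, 0, 0]],
  ],
)

```text
clock: 9.35
eef_pos: [463.5, 325.8, 72.7]
tcp_rot: [-3.129, 0.005, 1.625]
contact_force: [-1.2, -1.2, -0.0]
opening: 0.798
```

```bash
python3 look.py ws2
python3 - <<'E'
from ring import *
s,f=pickle.load(open("ws2.pkl","rb"))
for q in(60,80):
  x,a,h=ring(s,f,[474.8,327],17,24,sat=q);print(x,a)
print(shift(s,[474.8,327,2],[np.pi,0,1.62]))
E
```

```text
9.35 [463.48887858 325.78921224  72.73782744] [-3.12922828  0.00535886  1.62528061] [ 0.61  0.47  1.87  0.    0.82 -1.02] 0.092
[474.33643067 326.76018923] 0.9008138958541198
[474.37470398 326.72995746] 0.9476990251903654
(array([0.1 , 1.22, 7.06]), array([-0.7,  0.3,  0.3]))
```

Request:
apply_moves(
  targets=[
    [[0.6, 0.1, 1.1, 0, -0.7, 0, 0.3], [0.6, 0.1, 1.1, 2.5, -0.7, 0, 0.3], [0.6, 0.1, 1.1, 5, -0.7, 0, 0.3], [0.6, 0.1, 1.1, 6.6, -0.7, 0, 0.3], [0.6, 0.1, 1.1, 6.8, -0.7, 0, 0.3], [0.6, 0.1, 1.1, 6.8, -0.7, 0, 0.3], [-1, 0.1, 1.1, 6.8, -0.7, 0, 0.3], [-1, 0.1, 1.1, 6.8, -0.7, 0, 0.3]],
  ],
)

```text
clock: 10.2
eef_pos: [476.1, 327.3, 8.6]
tcp_rot: [3.138, 0.003, 1.619]
contact_force: [0.6, 0.0, -0.7]
opening: 0.471
```

Request:
apply_moves(
  targets=[
    [[-1, 0, 0, 0, 0, 0, 0], [-1, 0, 0, 0, 0, 0, 0], [-1, 0, 0, 0, 0, 0, 0], [-1, 0, 0, 0, 0, 0, 0]],
  ],
)

```text
clock: 10.6
eef_pos: [476.5, 327.6, 9.1]
tcp_rot: [3.137, 0.003, 1.619]
contact_force: [-0.7, 0.2, 5.5]
opening: 0.377
```

Run:
```python
from h import *; from rig import r
s=r.sense();print(s["eef_pos"],s["tcp_rot"],s["opening"],shift(s,[570.3,42.7,100],[np.pi,0,1.623]))
```

```text
[476.4691455  327.55447155   9.07572916] [3.13684319e+00 2.64624596e-03 1.61863537e+00] 0.3770226391031873 (array([-28.93,   8.05,  -8.98]), array([ 0.3,  0.2, -0.2]))
```

Request:
apply_moves(
  targets=[
    [[-1, 0, 0, -5, 0.3, 0, 0], [-1, 0, 0, -9, 0.3, 0.2, -0.2], [-1, -5, 1, -10, 0.3, 0.2, -0.2], [-1, -10, 3, -10, 0.3, 0.2, -0.2], [-1, -15, 5, -10, 0.3, 0.2, -0.2], [-1, -20, 7, -10, 0.3, 0.2, -0.2], [-1, -25, 8, -10, 0.3, 0.2, -0.2], [-1, -28.9, 8.2, -10, 0.3, 0.2, -0.2]],
  ],
)

```text
clock: 11.4
eef_pos: [572.2, 44.3, 110.2]
tcp_rot: [3.141, -0.001, 1.622]
contact_force: [0.9, -0.1, -1.4]
opening: 0.376
```

Run:
```python
from h import *; from rig import r
s=r.sense();print(s["eef_pos"],s["tcp_rot"],s["opening"],shift(s,[572.1,42.7,65],[np.pi,0,1.623]))
```

```text
[572.17480695  44.28149055 110.16976638] [ 3.14135810e+00 -8.95038926e-04  1.62235259e+00] 0.3764463601496564 (array([-0.16, -0.02,  4.52]), array([ 0. , -0.1, -0. ]))
```

Down to just above the taper (TCP z 62), then check the wrist view.

Request:
apply_moves(
  targets=[
    [[-1, -0.1, 0, 1, 0, 0, 0], [-1, -0.2, 0, 3, 0, 0, 0], [-1, -0.2, 0, 4.4, 0, 0, 0], [-1, -0.2, 0, 4.8, 0, 0, 0], [-1, -0.2, 0, 4.8, 0, 0, 0], [-1, -0.2, 0, 4.8, 0, 0, 0]],
  ],
)

```text
clock: 12.0
eef_pos: [572.5, 43.0, 62.5]
tcp_rot: [3.141, -0.001, 1.623]
contact_force: [0.2, 0.4, -0.4]
opening: 0.377
```

```bash
python3 look.py wp2
python3 - <<'E'
from h import *
s,f=pickle.load(open("wp2.pkl","rb"));c=cam(f,s);a=np.arange(0,6.3,.1);e=s["eef_pos"]
k=3;im=cv2.resize(f["pixels"][:,:,::-1],None,fx=k,fy=k,interpolation=cv2.INTER_CUBIC)
for x,y,R,z,g in((e[0]-2,e[1],17,e[2]+15,(0,255,0)),(e[0]-2,e[1],10.3,e[2]+15,(0,255,0)),(570.2,42.7,26,28,(0,255,255)),(570.2,42.7,26,12,(0,255,255))):
    p=proj(c,[[x+R*np.cos(t),y+R*np.sin(t),z] for t in a]);cv2.polylines(im,[np.int32((p+.5)*k)],True,g,1)
u=(proj(c,[[570,42,50]])[0]*k).astype(int)
cv2.imwrite("pics/p2.png",im[u[1]-250:u[1]+250,u[0]-250:u[0]+250])
E
```

```text
12.0 [572.54348403  42.95819633  62.49553671] [ 3.14098380e+00 -9.05522195e-04  1.62330731e+00] [ 0.07  0.49  1.87  0.    0.78 -1.55] 0.002
```

View pics/p2.png

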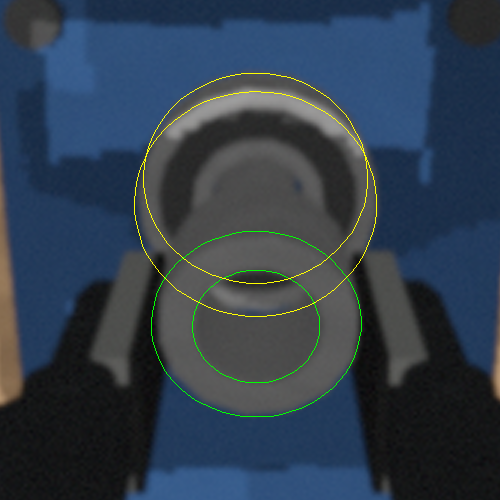

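Spacer and bearing both line up with their model outlines to within about 1 mm. I descend.

Request:
apply_moves(
  targets=[
    [[-1, 0, 0, 0.5, 0, 0, 0], [-1, 0, 0, 1, 0, 0, 0], [-1, 0, 0, 1.4, 0, 0, 0], [-1, 0, 0, 1.6, 0, 0, 0], [-1, 0, 0, 1.6, 0, 0, 0]],
  ],
)

```text
clock: 12.55
eef_pos: [572.3, 42.9, 46.3]
tcp_rot: [3.141, -0.001, 1.623]
contact_force: [-0.5, -0.6, -2.2]
opening: 0.379
```

Request:
apply_moves(
  targets=[
    [[-1, 0, 0, 0.3, 0, 0, 0], [-1, 0, 0, 0.6, 0, 0, 0], [-1, 0, 0, 0.8, 0, 0, 0], [-1, 0, 0, 0.9, 0, 0, 0], [-1, 0, 0, 0.9, 0, 0, 0]],
  ],
)

```text
clock: 13.05
eef_pos: [572.2, 42.8, 37.2]
tcp_rot: [-3.141, -0.001, 1.623]
contact_force: [-2.0, -0.1, 0.4]
opening: 0.376
```

Request:
apply_moves(
  targets=[
    [[-1, 0, 0, 0.1, 0, 0, 0], [0.3, 0, 0, 0, 0, 0, 0], [0.3, 0, 0, 0, 0, 0, 0], [0.3, 0, 0, 0, 0, 0, 0], [0.3, 0, 0, -4, 0, 0, 0], [0.3, 0, 0, -8, 0, 0, 0], [0.3, 0, -2, -12, 0, 0, 0], [0, 0, -6, -15, 0, 0, 0]],
  ],
)

```text
clock: 13.85
eef_pos: [514.7, 39.7, 189.8]
tcp_rot: [3.137, -0.001, 1.623]
contact_force: [0.1, -0.3, 1.0]
opening: 0.502
```

```bash
python3 look.py ws3
python3 - <<'E'
from h import *
s,f=pickle.load(open("ws3.pkl","rb"));c=cam(f,s);a=np.arange(0,6.3,.1)
k=2;im=cv2.resize(f["pixels"][:,:,::-1],None,fx=k,fy=k,interpolation=cv2.INTER_CUBIC)
for R,z in((17,28),(17,52),(26,28),(26,12)):
    p=proj(c,[[570.2+R*np.cos(t),42.7+R*np.sin(t),z] for t in a]);cv2.polylines(im,[np.int32((p+.5)*k)],True,(0,255,0),1)
y=.053;W=lambda x,yy,z:[570.2+x*np.cos(y)-yy*np.sin(y),42.7+x*np.sin(y)+yy*np.cos(y),z]
for P in([W(-50,-60,12),W(-50,60,12),W(160,60,12),W(160,-145,12),W(70,-145,12),W(70,-60,12)],[W(80,-125,175),W(104,-125,175),W(104,-125,125),W(80,-125,125)],[W(106,-125,125),W(106,-45,125)]):
    cv2.polylines(im,[np.int32((proj(c,P)+.5)*k)],True,(0,255,255),1)
u=(proj(c,[[570,42,30]])[0]*k).astype(int)
cv2.imwrite("pics/s3.png",im[u[1]-150:u[1]+300,max(u[0]-400,0):u[0]+250])
print(shift(s,[520,-50,230],[np.pi,0,1.623]))
E
```

```text
13.85 [514.72248466  39.73809468 189.81096582] [ 3.13707593e+00 -9.41887525e-04  1.62311003e+00] [ 0.07  0.23  1.91  0.    1.   -1.55] 0.639
(array([-8.99,  0.08, -4.03]), array([ 0.3, -0.1,  0. ]))
```

View pics/s3.png

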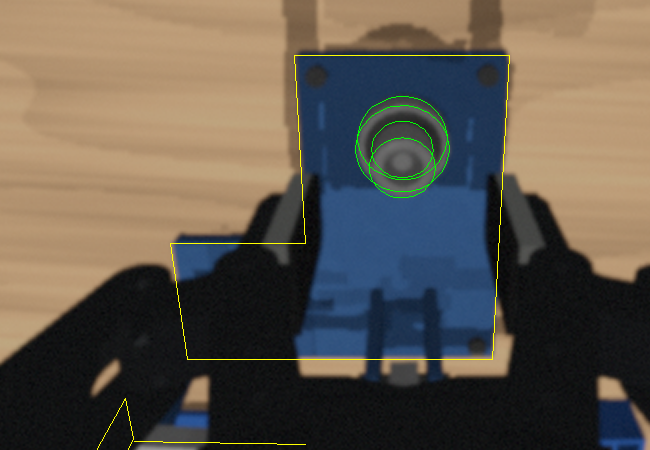

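Spacer and bearing match the seated model, and the plate outline fits with yaw 0.053. Next I go to the catch with the jaws shut.

Request:
apply_moves(
  targets=[
    [[-1, -4, 0, -3, 0.3, 0, 0], [-1, -9, 0, -4, 0.3, 0, 0], [-1, -9, 3, -4, 0.3, 0, 0], [-1, -9, 8, -3, 0.3, 0, 0], [-1, -9.2, 12, -2, 0.3, 0, 0], [-1, -9.8, 14.3, -1, 0.3, 0, 0], [-1, -9.8, 14.3, -1, 0.3, 0, 0], [-1, -9.8, 14.3, -1, 0.3, 0, 0]],
  ],
)

```text
clock: 14.7
eef_pos: [655.8, -51.0, 201.9]
tcp_rot: [-3.136, -0.001, 1.623]
contact_force: [-0.4, 0.7, -0.0]
opening: 0.002
```

Run:
```python
from h import *; from rig import r
s=r.sense();print(s["eef_pos"],s["qpos"].round(2),shift(s,[661,-50.6,158],[np.pi,0,1.623]))
f=r.grab_frame("side");c=cam(f);y=.053;W=lambda x,yy,z:[570.2+x*np.cos(y)-yy*np.sin(y),42.7+x*np.sin(y)+yy*np.cos(y),z]
k=4;im=cv2.resize(f["pixels"][:,:,::-1],None,fx=k,fy=k,interpolation=cv2.INTER_CUBIC)
for P in([W(80,-125,175),W(104,-125,175),W(104,-125,125),W(80,-125,125)],[W(106,-125,125),W(106,-45,125)],[s["eef_pos"],s["eef_pos"]+[0,0,30]]):
    cv2.polylines(im,[np.int32((proj(c,P)+.5)*k)],True,(0,255,255),1)
u=(proj(c,[[665,-50,150]])[0]*k).astype(int)
cv2.imwrite("pics/c1.png",im[u[1]-250:u[1]+250,u[0]-300:u[0]+300])
```

```text
[655.76341455 -50.97761672 201.88860629] [-0.08  0.43  1.58  0.    1.13 -1.7 ] (array([0.  , 0.55, 4.39]), array([-0.3, -0.1,  0. ]))
```

View pics/c1.png

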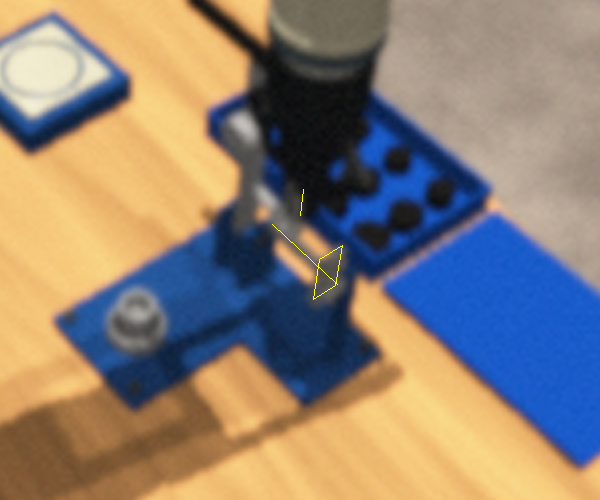

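The side picture shows the seated stack at (137, 320), the catch bar and tab as modelled, and the shut fingers at (295, 220) between tab and lever. I lower, then push.

Request:
apply_moves(
  targets=[
    [[-1, 0, 0.5, 1, -0.3, 0, 0], [-1, 0, 0.5, 3, -0.3, 0, 0], [-1, 0, 0.5, 4.4, -0.3, 0, 0], [-1, 0, 0.5, 4.4, -0.3, 0, 0], [-1, -0.5, 0.5, 4.4, -0.3, 0, 0], [-1, -1, 0.5, 4.4, -0.3, 0, 0], [-1, -1.5, 0.5, 4.4, -0.3, 0, 0], [-1, -1.5, 0.5, 4.4, -0.3, 0, 0]],
  ],
)

```text
clock: 15.55
eef_pos: [661.6, -66.4, 159.2]
tcp_rot: [3.14, -0.001, 1.622]
contact_force: [0.3, 0.2, -0.4]
opening: -0.002
```

Request:
apply_moves(
  targets=[
    [[-1, -1, 0, 0, 0, 0, 0], [-1, -2, 0, 0.2, 0, 0, 0], [-1, -3, 0, 0.5, 0, 0, 0], [-1, -4, 0, 1, 0, 0, 0], [-1, -4.8, 0, 1.5, 0, 0, 0], [-1, -5.3, 0, 1.8, 0, 0, 0], [-1, -5.3, 0, 1.8, 0, 0, 0]],
  ],
)

```text
clock: 16.25
eef_pos: [664.0, -120.4, 140.3]
tcp_rot: [3.141, -0.001, 1.622]
contact_force: [0.7, -0.2, 0.8]
opening: 0.004
```

Run:
```python
from h import *; from rig import r
s=r.sense();print(s["eef_pos"],s["contact_force"],s["qpos"].round(2))
f=r.grab_frame("side");c=cam(f);y=.053
k=5;im=cv2.resize(f["pixels"][:,:,::-1],None,fx=k,fy=k,interpolation=cv2.INTER_CUBIC)
u=(proj(c,[[665,-70,150]])[0]*k).astype(int)
cv2.imwrite("pics/c2.png",im[u[1]-250:u[1]+200,u[0]-250:u[0]+250])
```

```text
[ 663.97125917 -120.40622233  140.34288911] [ 0.74641618 -0.21371191  0.76115337] [-0.18  0.52  1.59  0.    1.03 -1.8 ]
```

View pics/c2.png

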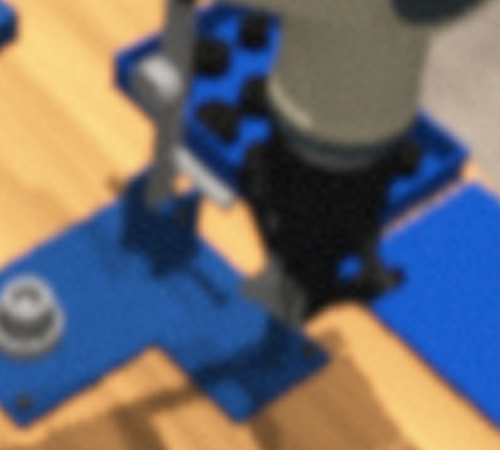

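The catch bar has swung off the lever and the finger is pressing the tab well over. I retreat upward and turn towards the grip.

Request:
apply_moves(
  targets=[
    [[-1, 0, 0, -4, 0, 0, 0], [-1, 0, 0, -9, 0, 0, 0], [-1, 0, 0, -14, 0, 0, 0], [-1, 0, 0, -19, 0, 0, 8], [0.3, 3, 0, -20, 0, 0, 16], [0.3, 7, 1, -20, 0, 0, 24], [0.3, 12, 2, -20, 0, 0, 32], [0.3, 16, 2, -20, 0, 0, 40]],
  ],
)

```text
clock: 17.1
eef_pos: [676.1, 43.0, 341.1]
tcp_rot: [3.141, -0.002, 0.918]
contact_force: [0.4, 0.7, 0.7]
opening: 0.649
```

Run:
```python
from h import *; from rig import r
s=r.sense();print(s["eef_pos"],shift(s,[687.4,99,325],[np.pi,0,0.053]))
```

```text
[676.08902217  43.03171941 341.06486236] (array([ 5.13, -2.5 ,  1.61]), array([-0. , -0.1, 49.6]))
```

Request:
apply_moves(
  targets=[
    [[0.3, 2, -1, 0, 0, 0, 8], [0.3, 4, -2, 0, 0, 0, 16], [0.3, 5.1, -2.5, 0, 0, 0, 24], [0.3, 5.1, -2.5, 0, 0, 0, 32], [0.3, 5.1, -2.5, 0.5, 0, 0, 40], [0.3, 5.1, -2.5, 1, 0, 0, 48], [0.3, 5.1, -2.5, 1.6, 0, 0, 49.6], [0.3, 5.1, -2.5, 1.6, 0, 0, 49.6]],
  ],
)

```text
clock: 17.9
eef_pos: [686.7, 98.9, 324.1]
tcp_rot: [-3.141, -0.001, 0.055]
contact_force: [-0.6, 0.3, 0.0]
opening: 0.655
```

```bash
python3 look.py wg
python3 - <<'E'
from h import *; from rig import r
s,fw=pickle.load(open("wg.pkl","rb"));y=.053
W=lambda x,yy,z:[570.2+x*np.cos(y)-yy*np.sin(y),42.7+x*np.sin(y)+yy*np.cos(y),z]
def dr(f,c,P,ctr,k,w,h):
    im=cv2.resize(f["pixels"][:,:,::-1],None,fx=k,fy=k,interpolation=cv2.INTER_CUBIC)
    for p in P: cv2.polylines(im,[np.int32((proj(c,p)+.5)*k)],False,(0,255,255),1)
    u=(proj(c,[ctr])[0]*k).astype(int) if len(ctr)==3 else np.int32(ctr)*k
    x0=min(max(u[0]-w//2,0),im.shape[1]-w);y0=min(max(u[1]-h//2,0),im.shape[0]-h);return im[y0:y0+h,x0:x0+w]
g=[[W(112,-12,275),W(112,88,275)],[W(128,-12,275),W(128,88,275)]]
th=1.32
ct=[[W(92,-125,125),W(92,-125-50*np.sin(th),125+50*np.cos(th))],[W(106,-125,125),W(106,-125+80*np.cos(th),125+80*np.sin(th))]]
a=dr(fw,cam(fw,s),g+ct,[320,200],1,640,400)
fs=r.grab_frame("side");b=dr(fs,cam(fs),g+ct,W(100,-100,150),5,400,400)
ft=r.grab_frame("top");t=dr(ft,cam(ft),g+ct,W(100,-80,150),5,400,400)
o=np.hstack([cv2.resize(a,(560,350)),np.zeros((350,240,3),np.uint8)]); 
cv2.imwrite("pics/g.png",np.vstack([cv2.resize(a,(384,240)).repeat(1,0) if 0 else np.hstack([cv2.resize(a,(352,220)),np.zeros((220,448,3),np.uint8)]),np.hstack([b,t])[:380]]))
pickle.dump((fs,ft),open("g.pkl","wb"))
print(shift(s,[687.4,99,260],[np.pi,0,0.053]))
E
```

```text
17.9 [686.72288562  98.8654793  324.12574923] [-3.14082157e+00 -5.52084709e-04  5.50707272e-02] [0.14 0.4  1.37 0.   1.38 0.09] 0.012
(array([ 0.06, -0.  ,  6.41]), array([-0. , -0. ,  0.1]))
```

View pics/g.png

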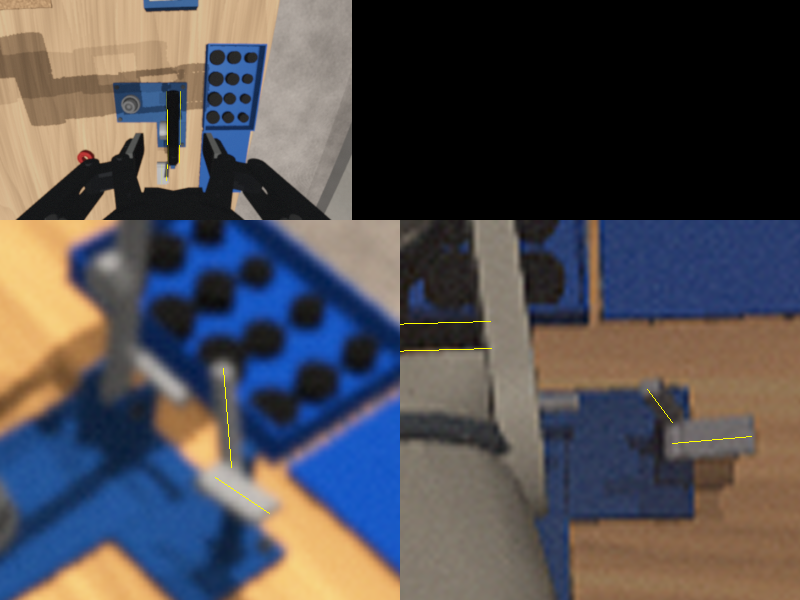

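The catch is open at about 1.32 rad (the overlay matches in side and top views), and the grip lies between the fingers in the wrist view. I lower and pinch the grip.

Request:
apply_moves(
  targets=[
    [[0.3, 0.1, 0, 2.5, 0, 0, 0], [0.3, 0.1, 0, 5, 0, 0, 0], [0.3, 0.1, 0, 6.4, 0, 0, 0], [0.3, 0.1, 0, 6.6, 0, 0, 0], [-1, 0.1, 0, 6.6, 0, 0, 0], [-1, 0.1, 0, 6.6, 0, 0, 0], [-1, 0.1, 0, 6.6, 0, 0, 0], [-1, 0.1, 0, 6.6, 0, 0, 0]],
  ],
  newtons=60,
)

```text
clock: 18.85
eef_pos: [687.7, 98.9, 261.1]
tcp_rot: [-3.14, -0.001, 0.055]
contact_force: [-7.5, -1.0, 6.0]
opening: 0.165
```

Request:
apply_moves(
  targets=[
    [[-1, 0, 0, 0, 0, 0, 0], [-1, 0, 0, 0, 0, 0, 0], [-1, 0, 0, 0, 0, 0, 0]],
  ],
)

```text
clock: 19.15
eef_pos: [687.2, 98.9, 261.2]
tcp_rot: [-3.141, -0.0, 0.055]
contact_force: [-5.6, -1.2, -1.1]
opening: 0.162
```

Request:
apply_moves(
  targets=[
    [[-1, -1.6, 0, 0.06, 0, 0, 0], [-1, -3.2, 0, 0.26, 0, 0, 0], [-1, -4.75, 0, 0.57, 0, 0, 0], [-1, -6.3, 0, 1.0, 0, 0, 0], [-1, -7.8, 0, 1.6, 0, 0, 0], [-1, -9.2, 0, 2.26, 0, 0, 0], [-1, -10.6, 0, 3.06, 0, 0, 0], [-1, -11.9, 0, 3.96, 0, 0, 0]],
  ],
)

```text
clock: 19.95
eef_pos: [570.4, 92.3, 223.7]
tcp_rot: [-3.141, -0.007, 0.055]
contact_force: [-0.1, -1.2, 5.3]
opening: 0.162
```

```bash
cat > lev.py <<'E'
from h import *; from rig import r
s=r.sense(); y=.053
d=s["eef_pos"]-[570.2,42.7,0]; fx=d[0]*np.cos(y)+d[1]*np.sin(y); fy=-d[0]*np.sin(y)+d[1]*np.cos(y)
g=np.array([120-fx, s["eef_pos"][2]+14-75]); th=np.arctan2(g[0],g[1]); print("fix",fx,fy,"rad",np.hypot(*g),"theta",th,s["contact_force"],s["opening"])
for t in np.arange(th,1.6,.1)[1:]:
    W=lambda X,z:[570.2+X*np.cos(y)-50*np.sin(y),42.7+X*np.sin(y)+50*np.cos(y),z]
    print(round(t,2),shift(s,W(120-200*np.sin(t),75-14+200*np.cos(t)),[np.pi,0,.055])[0])
E
python3 lev.py
```

```text
fix 2.864755763393419 49.51858714711498 rad 200.49029871910233 theta 0.6239481660318844 [-0.1417863  -1.15421302  5.33600463] 0.16212942233621386
0.72 [-1.54 -0.05  1.28]
0.82 [-2.98 -0.05  2.66]
0.92 [-4.28 -0.05  4.19]
1.02 [-5.41 -0.06  5.83]
1.12 [-6.38 -0.06  7.58]
1.22 [-7.16 -0.06  9.42]
1.32 [-7.76 -0.06 11.33]
1.42 [-8.17 -0.06 13.29]
1.52 [-8.37 -0.05 15.28]
```

Request:
apply_moves(
  targets=[
    [[-1, -1.5, 0, 1.3, 0, 0, 0], [-1, -3.0, 0, 2.65, 0, 0, 0], [-1, -4.3, 0, 4.2, 0, 0, 0], [-1, -5.4, 0, 5.85, 0, 0, 0], [-1, -6.4, 0, 7.6, 0, 0, 0], [-1, -7.15, 0, 9.4, 0, 0, 0], [-1, -7.75, 0, 11.3, 0, 0, 0], [-1, -8.0, 0, 12.3, 0, 0, 0]],
  ],
)

```text
clock: 20.75
eef_pos: [491.4, 87.8, 99.8]
tcp_rot: [-3.141, -0.008, 0.056]
contact_force: [-4.0, -3.1, 6.5]
opening: 0.161
```

```bash
python3 lev.py
```

```text
fix -76.31736408478613 49.20218243477561 rad 200.12367875046849 theta 1.3754483732220437 [-3.95704852 -3.0779584   6.51433814] 0.1612206430833637
1.48 [-0.29 -0.08  1.98]
1.58 [-0.4  -0.08  3.97]
```

Request:
apply_moves(
  targets=[
    [[-1, -0.15, 0, 1, 0, 0, 0], [-1, -0.3, 0, 2, 0, 0, 0], [-1, -0.35, 0, 2.8, 0, 0, 0], [-1, -0.4, 0, 3.4, 0, 0, 0], [-1, -0.4, 0, 3.7, 0, 0, 0], [-1, -0.4, 0, 3.9, 0, 0, 0], [-1, -0.4, 0, 3.9, 0, 0, 0]],
  ],
)

```text
clock: 21.45
eef_pos: [486.7, 87.4, 60.8]
tcp_rot: [-3.141, -0.006, 0.056]
contact_force: [-8.5, -1.1, 6.5]
opening: 0.166
```

```bash
python3 lev.py
```

```text
fix -80.97157258085275 49.08456838440752 rad 200.97168492587184 theta 1.571853690728014 [-8.48458389 -1.13883128  6.47230979] 0.16587980175982117
```

Request:
apply_moves(
  targets=[
    [[-1, 0.05, 0, 0.15, 0, 0, 0], [-1, 0.1, 0, 0.3, 0, 0, 0], [-1, 0.1, 0, 0.3, 0, 0, 0]],
  ],
)

```text
clock: 21.75
eef_pos: [486.5, 87.4, 57.6]
tcp_rot: [-3.142, -0.002, 0.056]
contact_force: [-7.5, -0.6, 2.0]
opening: 0.164
```

Request:
apply_moves(
  targets=[
    [[-1, 0.05, 0, 0.15, 0, 0, 0], [-1, 0.1, 0, 0.25, 0, 0, 0], [-1, 0.1, 0, 0.25, 0, 0, 0]],
  ],
)

```text
clock: 22.05
eef_pos: [486.4, 87.4, 55.0]
tcp_rot: [3.142, 0.0, 0.056]
contact_force: [-7.9, -1.1, 2.8]
opening: 0.163
```

Request:
apply_moves(
  targets=[
    [[-1, 0.05, 0, 0.15, 0, 0, 0], [-1, 0.1, 0, 0.3, 0, 0, 0], [-1, 0.1, 0, 0.3, 0, 0, 0]],
  ],
)

```text
clock: 22.35
eef_pos: [486.5, 87.4, 53.9]
tcp_rot: [3.142, 0.003, 0.056]
contact_force: [-16.6, -2.5, 33.2]
opening: 0.163
```

Run:
```python
from h import *; from rig import r
s=r.sense();y=.053
W=lambda x,yy,z:[570.2+x*np.cos(y)-yy*np.sin(y),42.7+x*np.sin(y)+yy*np.cos(y),z]
f=r.grab_frame("side");t=r.grab_frame("top");pickle.dump((s,f,t),open("lv.pkl","wb"))
fs,ft=pickle.load(open("g.pkl","rb"))
# lever model edges: project bar (14 wide y, 16 thick) silhouettes for several angles, score against change mask
for n,F,B in(("side",f,fs),("top",t,ft)):
    c=cam(F);g=cv2.cvtColor(F["pixels"],cv2.COLOR_RGB2GRAY).astype(int);print(n)
    for nm,p in(("bar195",W(120-195,0,75)),("pad",W(0,0,75)),("grip-12",W(-80,-12,75)),("grip88",W(-80,88,75))):
        u=np.int32(proj(c,[p])[0].round());print(nm,u,end=" ")
    u=np.int32(proj(c,[W(-30,0,75)])[0].round())
    print();print(F["pixels"][u[1]-14:u[1]+15:2,u[0]-16:u[0]+17:2].mean(2).astype(int))
```

```text
side
bar195 [313 222] pad [331 212] grip-12 [314 225] grip88 [297 207] 
[[ 19  38  77  48 145 190 193 190 185 182 177 176 175 168 163 157 153]
 [ 17  17  32  96 179 191 193 193 188 186 181 176 172 164 149 155 180]
 [ 16  29  58 154 188 191 194 194 191 190 185 176 152 150 183 191 186]
 [ 24  75 115 176 188 190 191 195 193 185 165 154 169 189 189 170 132]
 [ 39 100 127 165 186 188 190 190 182 149 115 145 184 183 143 105  91]
 [ 58 103 114 127 155 180 178 153 126 117 114 114 141 126 104  92  89]
 [ 60  97 112 107 109 138 120 110 113 109 105  96 118 155 123  86  79]
 [ 63  92  96  92  84  94 107 110 108  97  87  93 152 151  98  69  51]
 [ 30  58  69  94 111 107 108 100  83  73  80  92 103  88  81  59  47]
 [  9  27  86 120 115 104  90  80  70  63  77  82  78  75 102 104  78]
 [ 28  16  59  97  95  81  66  58  64  48  70  79  78  74 118 117  88]
 [ 61  31  22  45  68  61  52  48  64  63  60  76  91 105 124  96  92]
 [ 79  68  39  43  52  48  41  41  57  74  88 109 124 113  88  89  92]
 [ 81  80  82  94  70  43  38  41  48  60  74  88  86  91  88  92  91]
 [ 84  89  98 103  90  64  46  48 
[... 474 characters left out ...]
140 139 140 138 130  72 102  97 100  47  66  67  65  71  66]
 [140 139 138 139 138 132 137  50 101 103 104  64  71  71  71  66  70]
 [133 133 134 129 127 131 135  47 103 100  98  89  70  71  71  63  70]
 [127 125 126 125 119 126 125  45 103 100  99  99  72  70  64  69  67]
 [121 125 118 122 120 122 118  65 100 102  97 102  72  71  74  58  66]
 [118 114 115 114 114 112 112  82 101  95  99 107  68  69  71  45  46]
 [108 109 108 107 104 104 104  82  66  99  99  99  63  73  70  70  67]
 [105 101  97  93  97  93  92  83  53 101  99  96  82  94  95  98 101]
 [ 90  88  87  86  82  80  74  70  61  98 101 103  97 111 110 106 111]
 [ 67  67  63  54  59  56  21  39  61 103  97 100 102 115 108 108 110]]
```

Request:
apply_moves(
  targets=[
    [[-1, -0.05, 0, 0.15, 0, 0, 0], [-1, -0.05, 0, 0.15, 0, 0, 0], [-1, -0.05, 0, 0.15, 0, 0, 0], [-1, -0.05, 0, 0.15, 0, 0, 0], [-1, -0.05, 0, 0.15, 0, 0, 0]],
  ],
)

```text
clock: 22.95
eef_pos: [486.4, 87.4, 54.0]
tcp_rot: [3.142, 0.002, 0.056]
contact_force: [-10.0, -2.7, 23.8]
opening: 0.162
```

```bash
python3 lev.py
python3 - <<'E'
from h import *; from rig import r
y=.053
W=lambda x,yy,z:[570.2+x*np.cos(y)-yy*np.sin(y),42.7+x*np.sin(y)+yy*np.cos(y),z]
f=r.grab_frame("side");c=cam(f)
g=cv2.GaussianBlur(cv2.cvtColor(f["pixels"],cv2.COLOR_RGB2GRAY),(0,0),1).astype(np.float32)
gx=cv2.Sobel(g,cv2.CV_32F,1,0);gy=cv2.Sobel(g,cv2.CV_32F,0,1)
def L(rad,yy,n,th): return W(120-rad*np.sin(th)-n*np.cos(th),yy,75+rad*np.cos(th)-n*np.sin(th))
def score(th,du,dv):
    t=0
    # bar long edges seen from the side camera: upper far edge (n=-8,y=+7), lower near edge (n=+8,y=-7)
    for a,b in((L(120,7,-8,th),L(185,7,-8,th)),(L(150,-7,8,th),L(190,-7,8,th)),(L(150,-7,-8,th),L(190,-7,-8,th))):
        p=proj(c,np.linspace(a,b,25))+[du,dv];d=p[-1]-p[0];n=np.array([-d[1],d[0]])/np.hypot(*d)
        m=lambda G:cv2.remap(G,p[:,:1].astype(np.float32),p[:,1:].astype(np.float32),1)[:,0]
        t+=abs((m(gx)*n[0]+m(gy)*n[1]).mean())
    return t
R=sorted([(round(float(score(th,du,dv)),1),round(th,3),du,dv) for th in np.arange(1.3,1.75,.02) for du in(-2,) for dv in(-1,0,1)],reverse=True)
print(*R[:10],sep="\n")
E
```

```text
fix -81.33703027663344 49.05134264053065 rad 201.4580316406737 theta 1.6054572062217842 [-9.98727205 -2.66333116 23.77245679] 0.16157768709770443
(257.6, np.float64(1.5), -2, 1)
(248.9, np.float64(1.6), -2, -1)
(248.9, np.float64(1.56), -2, 0)
(248.7, np.float64(1.54), -2, 0)
(247.8, np.float64(1.52), -2, 1)
(246.4, np.float64(1.54), -2, 1)
(242.9, np.float64(1.58), -2, 0)
(242.3, np.float64(1.3), -2, 1)
(240.5, np.float64(1.58), -2, -1)
(240.1, np.float64(1.56), -2, -1)
```

Run:
```python
from rig import r
s=r.sense();print(s["clock"],s["eef_pos"],s["contact_force"],s["opening"]);print(r.sign_off())
```

```text
23.0 [486.41796157  87.39646835  54.03872135] [-11.13128485  -2.98429787  23.49860357] 0.15953197673490094
the job is handed in; nothing more can be done
None
```

I loaded the fixture in the required order and handed the job in at 23.0 s, with the lever still held down. No verdict was reported.

1. **Bearing and spacer:** I slid the bearing, then the spacer, down the post. Wrist-camera overlays matched the fully seated outlines to within 1–2 mm.
2. **Catch:** I flipped it to about 1.3 rad with the lever still upright. Overlays in the side and top pictures agreed.
3. **Lever:** I pinched the cross grip, swung the lever down, and kept it pressed. Resistance rose sharply at the end, and the last reading was a steady 23.5 N at the tool. By the task's own figures that is roughly 35 N at the pad.

- **Lever angle disagrees:** The arm's position alone suggested about 1.605 rad. The best-scoring edge fits in the side picture gave mostly 1.50–1.60 rad, but that fit is loose. I put the difference down to the grip rolling about 7 mm between the pads. The stop came where the seated spacer should be, so I take the lever to be level, at about 1.57 rad.
- **Not checked:** I did not look at the rings again after clamping. I never went near the carton, tool case or spanner, but I did not measure them again either.

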